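Chase the thread of a clamped nut with a hand tap

TASK

Fit the loose crank onto the tap that stands in the clamped nut and run the tap down through the nut's existing thread the way a fitter does: half a turn clockwise, a quarter turn back to free the chips, again half a turn on and a quarter back, then on until it can be felt to bottom. Never force the tap in either direction: when it goes tight, stop; it must be right at the bottom when you let go. Leave the crank seated on the tap, and leave the tape measure, hex key set and wax block where they are.

Things in the scene. Friction and masses are not known exactly. Their poses are not given: they have to be found in the camera images.
- fixture: Holding fixture screwed to the bench: blue base plate 150 x 110 x 10 mm with two dark jaws that clamp a steel hexagon nut (50 mm across flats, top 40 mm above the bench). Origin: centre of the underside, on the tap's axis; z up. It cannot move.
- tap_shank (a point): On the axis of the 16 mm tap, near the top of the nut; z up, x and y turn with the tap (below the spring adapter). Right-hand thread, 2 mm pitch: clockwise from above it sinks 2 mm a turn. It starts at an unknown depth, 0.88 to 1.25 turns short of the bottom, where it comes to a firm stop. Turning takes about 0.15 N m; it stays where it is left.
- torque_adapter (a joint): Twist (rad) of the red spring adapter (48 mm diameter) between the tap and its tang, positive when driven clockwise: 6 N m per rad, so about 0.025 when the tap turns freely; beyond 0.25 either way (1.5 N m, some 19 N at the crank's grip) the tap is forced.
- tap_tang (a point): Centre of the top of the steel driving tang, the upright flat bar on the red adapter, about 105 mm above the bench, on the tap's axis. z up, x along the tang: 48 mm long (x), 12 mm thick (y), 20 mm tall; its top 3 mm are narrowed to 43 x 7 mm as a lead. It turns with the tap.
- crank: Loose crank, 0.36 to 0.56 kg, standing on its hub on the bench. Origin: centre of the hub's underside; z up; x along the arm to the grip. Dark steel hub 72 x 36 x 30 mm (x, y, z), to be held across its 36 mm; balance point about 10 mm from its centre towards the arm. Steel arm 14 mm wide, 18 to 30 mm up.
- crank_socket (a point): Centre of the roof of the slot in the hub, 18 mm above the crank's underside; axes as the crank's. The slot is open below, 52 mm (x) by 16 mm (y), 18 mm deep, and drops over the tang either way round; seated, its roof rests on the tang's top (tap_tang).
- crank_grip (a point): Middle of the crank's upright black grip, a freely revolving sleeve 24 mm in diameter and 48 mm tall, at (80, 0, 56) mm in the crank's frame; axes as the crank's. Because the sleeve revolves, it can be held with the hand's direction unchanged all the way round.
- tape_measure: Yellow tape measure, 42 x 97 x 66 mm. Origin at the centre of its underside.
- hex_key_set: Hex key set in a red holder with black keys, lying flat, 28 x 98 x 23 mm. Origin at the centre of its underside.
- wax_block: Pale wax block, 40 x 72 x 22 mm. Origin at the centre of its underside.

How it is judged (in metres and radians):
On the way, in this order (a step that is already met when the one before it is completed fails the run):
1. the crank is seated on the tang (z of crank_socket in the frame of tap_tang below 0.003 m and horizontal distance between crank_socket and tap_tang below 0.005 m and angle between crank's own z axis and vertical below 0.15 rad), for 0.2 s.
2. the tap is turned on by half a turn (at least 0.42 turn: 0.84 mm deeper than at the start) (distance of tap_shank from where it was at the start of the episode above 0.00084 m), for 0.05 s.
3. the tap is turned back by a quarter turn (to less than 0.34 turn beyond the start) (distance of tap_shank from where it was at the start of the episode below 0.00068 m), for 0.05 s.
4. the tap is turned on by another half turn (at least 0.66 turn beyond the start) (distance of tap_shank from where it was at the start of the episode above 0.00132 m), for 0.05 s.
5. the tap is turned back by a quarter turn (to less than 0.59 turn beyond the start) (distance of tap_shank from where it was at the start of the episode below 0.00118 m), for 0.05 s.
At the end, for the whole second after the job is handed in: The tap is at the bottom of its thread (within 0.02 turn), the crank is seated on the tang (slot roof within 3 mm of the tang's top and 5 mm of the axis, upright within 0.15 rad) and at rest, and the adapter is unloaded (twist under 0.1 rad) (all of step 1 and z of tap_shank in the frame of fixture below 0.0375 m and linear speed of crank below 0.02 m/s and value of joint torque_adapter between -0.1 and 0.1 rad); the robot touches nothing.
It fails at once if the tap is forced: the adapter twisted by more than 0.25 rad (1.5 N m) either way (value of joint torque_adapter above 0.25 rad or value of joint torque_adapter below -0.25 rad).
It fails at once if the tape measure is moved by more than 25 mm (distance of tape_measure from where it was at the start of the episode above 0.025 m).
It fails at once if the hex key set is moved by more than 25 mm (distance of hex_key_set from where it was at the start of the episode above 0.025 m).
It fails at once if the wax block is moved by more than 25 mm (distance of wax_block from where it was at the start of the episode above 0.025 m).
It also fails if it takes over 72 s, if anything falls off the work surface, if the arm or the gripper's body presses on something with over 40 N, if the wrist force passes 120 N, or if a joint passes its speed limit or range.

ROBOT

A 7-joint arm with a two-finger parallel gripper is mounted at the origin on a cart in front of the work surface, level with it; the furniture and walls round the work are solid. World frame = base frame: x ahead of the robot, y to its left, z up, the work surface at z = 0. Lengths are in mm, angles in rad, forces in N, time in s.
With the tool pointing down it reaches from about 400 to 925 mm from the base axis. Payload 5.6 kg.
Tool frame: the origin (TCP) lies on the front face of the gripper's body, between the roots of the fingers; the fingertips stand 73 mm ahead of it and the grasp point (between the pads) lies 54 mm ahead of it (tcp_to_grasp is the distance from the TCP to the grasp point, in mm); z points along the fingers, y is the line along which they close (so a half turn about z gives the same grasp; the last joint's range is limited). The gripper opens to 85 mm and grips with 20 to 120 N. Pads are 22 mm wide; open, the fingers measure 114 mm over their backs; the gripper's body (76 mm by 85 mm) begins 54 mm behind the grasp point. The pads swing forward as they close: fully open they stand 13 mm farther back than shut.
Start: joints at [-1.174, 0.468, -0.012, 1.603, 0.006, 1.071, -0.056], TCP at [276.779, 588.132, 303.89] pointing down, gripper open.
Joint ranges: [-2.53, 2.53], [-0.31, 2.02], [-1.57, 1.55], [0.28, 2.44], [-1.29, 4.43], [0.15, 1.84], [-2.92, 2.92]. Speed limits (rad/s): [2.57, 2.57, 3.14, 3.14, 3.14, 3.14, 3.14].

INTERFACE

Orientations are given as a unit quaternion [x, y, z, w].
In Python, from rig import get_obs, camera, camera_model, job_done, masks_of, tcp_to_grasp gives the robot as it stands.
- The arm moves only by the tool play_rows, never from a script. Its argument "plan" is a list of rows, each a list of 3 entries, a list of its own where there are three numbers: the shift along the tool's x, y, z in mm, then the turn, a rotation vector about the tool's x, y, z in degrees, then the opening, from 0 (shut) to 1 (fully open). In form: [[[dx, dy, dz], [ax, ay, az], claw], ...]. A call has 1 to 5 rows; each row is the pose to reach, as a shift and turn from the pose commanded when the call began, along the tool's axes at that moment; what a row does not reach only later rows make up. A row lasts 1/10 s, in which the tool goes at most 50 mm and 8.59 degrees, less where a joint would pass 70% of its speed; a pose out of reach is approached as far as the arm can. A call with a gripper value outside its range is refused whole. The fingers move at their own pace and stop on an object; "grip_force" is the grip in N (left out, the last holds). Time passes only in rows, so rows that repeat a pose let the fingers close. It gives the time, the measured TCP pose, the force, the opening and the grip force at its end, in the units of the state.
- get_obs(): the state, without advancing time (a new reading comes with each control period).
- camera(name): name is "side" or "top" or "wrist"; returns the picture (420x560x3 uint8, red, green, blue); there is no depth.
- camera_model(name): a dict with "fx", "fy", "cx", "cy" (pixels), "dist_coeffs" ([k1, k2, p1, p2, k3] as OpenCV has them; the pictures are not rectified), "R" (3x3) and "t" (3): a world point X has camera coordinates R X + t; the wrist camera has in their place "tool_from_camera" (4x4, takes a point from camera to tool coordinates, whose origin is the TCP and whose axes are the flange's). Camera axes: x right, y down, z forward; pixel columns grow to the right and rows downward; lengths in mm; the calibration is good to about 2 mm. A picture is of the moment at which its call begins: read the wrist's pose just before it. camera_model takes no time and is no camera call.
- job_done(): hands the job in; it is judged then, once.
Trained networks look in the newest picture that a camera, given by its name, has taken for a name from the list of things; names that differ only in an ending like _2 or _b are one class to them, and where a whole thing is asked for, a point or a joint stands for the part that bears it (a point fixed in the world has none). Each returns a list of dicts, best first, with "score" (0 to 1); they miss things now and then, are a little off and sometimes report something else, mostly with a low value. They report only what shows in the picture. A call takes as long as a camera call.
- masks_of(camera, name): "pixels" (420x560 bool, what is visible of it) and "centre" ([column, row] in pixels, amid what is visible of it).
The state is a dict: "time": time; "qpos": joint angles; "joint_vel": joint speeds; "tau": joint torques, N m; "position": TCP position; "ee_rot": TCP orientation; "contact_force": force on the tool from outside, world axes, zero at the start; "wrist_torque": the same for the moment, N m; "finger_gap": finger opening in mm; "finger_force": force on a finger pad.
Only numpy, scipy, OpenCV 4.12 (cv2) and the standard library are available. Lean on these libraries where they do the work, as an engineer would, in place of code of your own. Each camera call takes 0.05 s, during which the arm holds its last target. There are 200 camera calls.

## Working session

There is one attempt and no reset: what is moved stays moved. The work goes in short steps, Python scripts to look and compute and a tool call to move; the robot and the scene stay as the last step left them, time stands still between calls to the robot, and variables do not carry over. Pictures are saved under pics/ and viewed, at most 10 in all, crops included, and the job is handed in when it is done.

Besides the shell and the picture viewer there is one more tool, called in YAML: its name, and indented under it one key for each argument. play_rows: Moves the arm, as the interface text tells. Its arguments: {"type":"object","properties":{"plan":{"type":"array"},"grip_force":{"type":"number"}},"required":["plan"]}

```bash
ls; mkdir -p pics; python3 - <<'E'
from rig import *
import cv2,numpy as np
o=get_obs();print({k:(np.round(v,3).tolist()) for k,v in o.items()});print(tcp_to_grasp)
for c in ["side","top"]:
    im=camera(c);cv2.imwrite(f"pics/{c}0.png",im[:,:,::-1])
    m=camera_model(c);print(c,{k:np.round(v,3).tolist() for k,v in m.items()})
    for n in ["fixture","tap_shank","tap_tang","torque_adapter","crank","crank_grip","tape_measure","hex_key_set","wax_block"]:
        r=masks_of(c,n)
        print(n,[(round(float(d["score"]),2),np.round(d["centre"]).tolist(),int(d["pixels"].sum())) for d in r[:2]])
print(camera_model("wrist"))
E
```

```text
pics
{'time': 0.0, 'qpos': [-1.174, 0.468, -0.012, 1.604, 0.006, 1.071, -0.056], 'joint_vel': [0.001, -0.0, -0.0, -0.002, -0.001, -0.0, 0.0], 'tau': [0.0, -53.24, 0.021, -25.13, 0.011, 0.008, -0.0], 'position': [276.606, 587.719, 302.915], 'ee_rot': [0.218, 0.976, -0.001, -0.0], 'contact_force': [-1.191, 0.036, -0.778], 'wrist_torque': [-0.057, -0.013, -0.044], 'finger_force': 0.0, 'finger_gap': 85.475}
53.900000000000006
side {'fx': 520.645, 'fy': 520.645, 'cx': 278.357, 'cy': 208.341, 'dist_coeffs': [0.009, 0.0, 0.0, 0.0, 0.0], 'R': [[-0.55, 0.835, -0.012], [0.511, 0.325, -0.796], [-0.661, -0.444, -0.605]], 't': [248.327, -222.574, 1777.032]}
fixture [(0.63, [226.0, 186.0], 260), (0.55, [230.0, 204.0], 1475)]
tap_shank [(0.54, [224.0, 189.0], 297)]
tap_tang [(0.74, [226.0, 188.0], 301), (0.42, [231.0, 203.0], 1524)]
torque_adapter [(0.5, [223.0, 185.0], 284)]
crank []
crank_grip [(0.55, [336.0, 250.0], 557)]
tape_measure [(0.56, [341.0, 307.0], 1087)]
hex_key_set [(0.64, [256.0, 174.0], 288)]
wax_block []
top {'fx': 544.855, 'fy': 544.855, 'cx': 279.208, 'cy': 220.071, 'dist_coeffs
[... 479 characters left out ...]
easure [(0.34, [348.0, 137.0], 425)]
hex_key_set [(0.79, [382.0, 307.0], 476), (0.56, [349.0, 136.0], 463)]
wax_block [(0.87, [348.0, 136.0], 396)]
{'fx': 307.5241980425403, 'fy': 307.5241980425403, 'cx': 282.7027039547901, 'cy': 206.84386546700424, 'dist_coeffs': array([-0.05252425,  0.        ,  0.        ,  0.        ,  0.        ]), 'tool_from_camera': array([[ 5.74853692e-04, -9.55787630e-01, -2.94057266e-01,
         7.45368423e+01],
       [ 9.99999633e-01,  7.36160014e-04, -4.37871018e-04,
        -1.35858631e-01],
       [ 6.34984904e-04, -2.94056907e-01,  9.55787703e-01,
        -7.05718646e+01],
       [ 0.00000000e+00,  0.00000000e+00,  0.00000000e+00,
         1.00000000e+00]])}
```

View pics/top0.png

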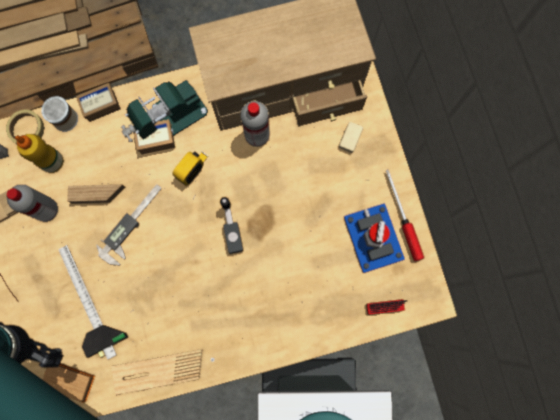

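View pics/side0.png

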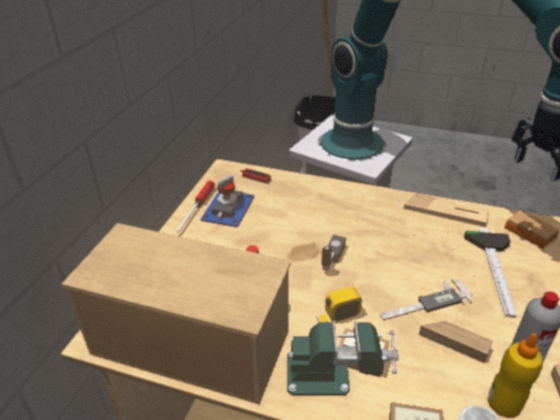

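The top view shows the crank with its hub at about (233,237) and its grip at (224,203). The tang is at (380,232) on the red adapter, and the yellow tape is at (189,167). The side view agrees with this.

```bash
cat > h.py <<'E'
from rig import *
import cv2,numpy as np
from scipy.spatial.transform import Rotation as Ro
def cam(c,o=None):
    m=camera_model(c);K=np.array([[m["fx"],0,m["cx"]],[0,m["fy"],m["cy"]],[0,0,1]])
    if c!="wrist": return K,np.array(m["dist_coeffs"]),np.array(m["R"]),np.array(m["t"])
    o=o or get_obs();T=np.eye(4);T[:3,:3]=Ro.from_quat(o["ee_rot"]).as_matrix();T[:3,3]=o["position"]
    C=np.linalg.inv(T@m["tool_from_camera"]);return K,np.array(m["dist_coeffs"]),C[:3,:3],C[:3,3]
def w(cm,uv,z):
    K,d,R,t=cm
    p=cv2.undistortPoints(np.array(uv,float).reshape(-1,1,2),K,d).reshape(-1,2)
    r=np.c_[p,np.ones(len(p))]@R; c=-R.T@t
    return c+r*((z-c[2])/r[:,2])[:,None]
def proj(cm,X):
    K,d,R,t=cm
    return cv2.projectPoints(np.array(X,float).reshape(-1,3),cv2.Rodrigues(R)[0],t,K,d)[0].reshape(-1,2)
def delta(goal,yaw_y=None,o=None):
    """goal TCP world pos; yaw_y = desired world azimuth (deg) of tool y (mod 180), tool down. prints tool shift & rotvec"""
    o=o or get_obs();R=Ro.from_quat(o["ee_rot"]);s=R.inv().apply(np.array(goal)-o["position"])
    y=R.as_matrix()[:,1];cur=np.degrees(np.arctan2(y[1],y[0]))
    out=[]
    if yaw_y is not None:
        for k in (0,180):
            a=np.radians(yaw_y+k);Y=np.array([np.cos(a),np.sin(a),0]);Z=np.array([0,0,-1.]);X=np.cross(Y,Z)
            out.append(np.degrees((R.inv()*Ro.from_matrix(np.c_[X,Y,Z])).as_rotvec()).round(1).tolist())
    print("shift",s.round(1),"yaw now",cur.round(1),"turn options",out)
E
python3 - <<'E'
from h import *
cm=cam("top")
print("hub",w(cm,[233,237],30),"grip",w(cm,[224,203],80),"tang",w(cm,[380,232],105),"hex",w(cm,[385,307],20),"wax",w(cm,[349,137],20),"tape",w(cm,[189,167],60),"bottle",w(cm,[254,105],150))
delta([590,0,280])
E
```

```text
hub [[521.79684501 216.3938088   30.        ]] grip [[595.58517774 233.75778057  80.        ]] tang [[ 519.20058319 -127.17751211  105.        ]] hex [[ 350.34572687 -148.00857059   20.        ]] wax [[776.59627248 -74.32591685  20.        ]] tape [[690.3070886 322.4422881  60.       ]] bottle [[811.6851764  159.67306106 150.        ]]
shift [-533.8 -398.8   23.9] yaw now 64.8 turn options []
```

```bash
python3 - <<'E'
from h import *
delta([515,216,270],103)
E
```

```text
shift [-374.  -235.3   33.9] yaw now 64.8 turn options [[0.0, 0.0, -38.2], [0.0, -0.0, 141.8]]
```

play_rows:
  plan:
    - [[-40, -25, 0], [0, 0, -7], 1]
    - [[-80, -50, 0], [0, 0, -15], 1]
    - [[-120, -75, 0], [0, 0, -23], 1]
    - [[-160, -100, 0], [0, 0, -31], 1]
    - [[-200, -125, 0], [0, 0, -38], 1]

```text
time: 1.5
position: [405.4, 388.2, 304.1]
ee_rot: [-0.114, 0.993, 0.0, 0.0]
contact_force: [0.8, 0.2, 0.6]
finger_gap: 85.5
finger_force: 0.0
```

```bash
python3 - <<'E'
from h import *
delta([515,216,270],103)
E
```

```text
shift [ -67.7 -192.6   34.1] yaw now 103.1 turn options [[0.0, 0.0, 0.1], [-0.1, 0.0, -179.9]]
```

play_rows:
  plan:
    - [[-16, -45, 8], [0, 0, 0], 1]
    - [[-32, -90, 16], [0, 0, 0], 1]
    - [[-48, -135, 24], [0, 0, 0], 1]
    - [[-65, -180, 32], [0, 0, 0], 1]
    - [[-68, -193, 34], [0, 0, 0], 1]

```text
time: 2.0
position: [516.3, 210.7, 269.3]
ee_rot: [-0.107, 0.994, -0.001, 0.0]
contact_force: [-0.1, -0.7, 0.1]
finger_gap: 85.4
finger_force: 0.0
```

play_rows:
  plan:
    - [[0, 0, 0], [0, 0, 0], 1]

```text
time: 2.1
position: [514.7, 213.9, 269.5]
ee_rot: [-0.109, 0.994, -0.001, -0.0]
contact_force: [-0.3, 1.0, -1.3]
finger_gap: 85.2
finger_force: 0.0
```

```bash
python3 - <<'E'
from h import *
o=get_obs();im=camera("wrist");cm=cam("wrist",o)
cv2.imwrite("pics/w1.png",im[:,:,::-1])
print(o["position"],o["ee_rot"])
for n in ["crank","crank_grip"]:
    for d in masks_of("wrist",n)[:2]:
        p=d["pixels"];r=cv2.minAreaRect(np.argwhere(p)[:,::-1].astype(np.float32))
        print(n,d["score"],d["centre"],p.sum(),r)
E
```

```text
[514.67385891 213.91638472 269.54340821] [-1.08752627e-01  9.94068670e-01 -5.57353894e-04 -1.84826600e-04]
crank 0.56 [283.0, 209.2] 3692 ((285.5, 227.0), (140.0, 35.0), 90.0)
crank_grip 0.63 [288.3, 206.5] 3499 ((284.5046081542969, 226.8206329345703), (34.373321533203125, 140.3385009765625), 1.468800663948059)
```

View pics/w1.png

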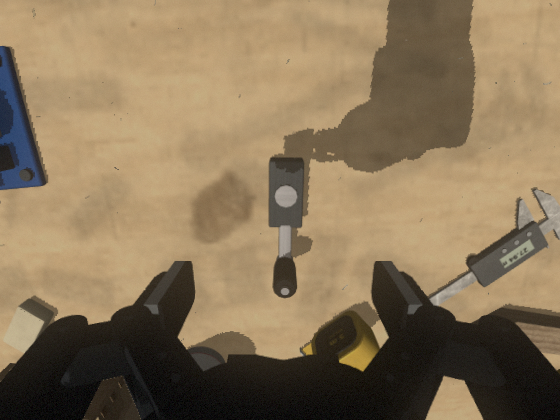

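```bash
python3 - <<'E'
from h import *
o=get_obs();cm=cam("wrist",o)
im=cv2.imread("pics/w1.png")
c=w(cm,[286,196],31)[0];print("disc",c,"griptop",w(cm,[285,292],80))
from scipy.optimize import minimize
# render silhouette of hub+arm+grip and fit to dark mask
def box(x0,x1,y0,y1,z0,z1):return np.array([[x,y,z] for x in(x0,x1) for y in(y0,y1) for z in(z0,z1)])
a=np.linspace(0,6.28,24)
parts=[box(-36,36,-18,18,0,30),box(36,88,-7,7,18,30),np.array([[80+12*np.cos(t),12*np.sin(t),z] for t in a for z in(32,80)])]
def sil(p):
    R=Ro.from_euler("z",p[2],degrees=True);m=np.zeros((420*4,560*4),np.uint8)
    for q in parts:
        u=proj(cm,R.apply(q)+[p[0],p[1],0]);cv2.fillConvexPoly(m,cv2.convexHull((u*4).round().astype(np.int32)),255)
    return cv2.resize(m,(560,420),interpolation=cv2.INTER_AREA)/255.
mk=max(masks_of("wrist","crank"),key=lambda d:d["score"])["pixels"].astype(float)
f=lambda p:np.abs(sil(p)-mk).sum()
best=min((minimize(f,[c[0]+dx,c[1]+dy,13+da],method="Nelder-Mead",options=dict(initial_simplex=[[c[0]+dx,c[1]+dy,13+da],[c[0]+dx+6,c[1]+dy,13+da],[c[0]+dx,c[1]+dy+6,13+da],[c[0]+dx,c[1]+dy,19+da]])) for dx,dy,da in[(0,0,0),(-4,3,-5),(4,-3,3)]),key=lambda r:r.fun)
print(best.x,best.fun,mk.sum())
s=sil(best.x);e=cv2.Canny((s*255).astype(np.uint8),50,150);im[e>0]=(0,0,255)
cv2.imwrite("pics/w1o.png",cv2.resize(im[140:310,200:370],None,fx=3,fy=3,interpolation=cv2.INTER_NEAREST))
E
```

```text
disc [520.44870077 223.91359706  31.        ] griptop [[602.13248437 241.4639185   80.        ]]
[519.4651495  223.49240942  11.74177838] 146.49019607843138 3692.0
```

View pics/w1o.png

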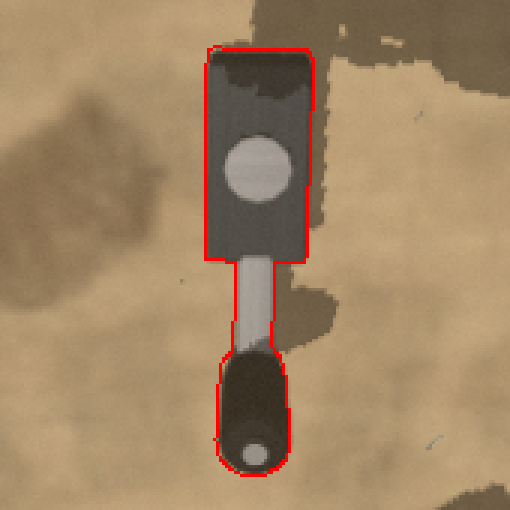

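```bash
python3 - <<'E'
from h import *
delta([529.3,225.5,76],101.7)
E
```

```text
shift [-17.6   2.3 194.2] yaw now 103.0 turn options [[0.1, 0.0, 1.3], [-0.0, 0.1, -178.7]]
```

play_rows:
  plan:
    - [[-17, 2, 30], [0, 0, 1.3], 1]
    - [[-17, 2, 75], [0, 0, 1.3], 1]
    - [[-17, 2, 120], [0, 0, 1.3], 1]
    - [[-17, 2, 150], [0, 0, 1.3], 1]
    - [[-17, 2, 170], [0, 0, 1.3], 1]

```text
time: 2.8
position: [527.7, 224.3, 97.5]
ee_rot: [-0.102, 0.995, -0.0, -0.002]
contact_force: [0.5, 0.1, 1.0]
finger_gap: 85.4
finger_force: 0.0
```

play_rows:
  plan:
    - [[0, 0, 12], [0, 0, 0], 1]
    - [[0, 0, 24], [0, 0, 0], 1]
    - [[0, 0, 24], [0, 0, 0], 1]

```text
time: 3.1
position: [529.0, 223.1, 75.1]
ee_rot: [-0.101, 0.995, -0.0, -0.001]
contact_force: [-0.9, -0.7, 0.4]
finger_gap: 85.5
finger_force: 0.0
```

```bash
python3 - <<'E'
from h import *
delta([529.3,225.5,76],101.7)
E
```

```text
shift [-0.8  2.3 -0.9] yaw now 101.6 turn options [[-0.0, -0.1, -0.1], [-0.1, 0.0, 179.9]]
```

play_rows:
  plan:
    - [[0, 2, 0], [0, 0, 0], 0.5]
    - [[0, 2, 0], [0, 0, 0], 0.0]
    - [[0, 2, 0], [0, 0, 0], 0.0]
    - [[0, 2, 0], [0, 0, 0], 0.0]
    - [[0, 2, 0], [0, 0, 0], 0.0]
  grip_force: 70

```text
time: 3.6
position: [530.2, 224.1, 77.1]
ee_rot: [-0.1, 0.995, 0.0, 0.001]
contact_force: [1.1, -2.5, 5.6]
finger_gap: 34.5
finger_force: 71.4
```

play_rows:
  plan:
    - [[0, 0, 0], [0, 0, 0], 0]
    - [[0, 0, -20], [0, 0, 0], 0]
    - [[0, 0, -60], [0, 0, 0], 0]
    - [[0, 0, -105], [0, 0, 0], 0]
    - [[0, 0, -150], [0, 0, 0], 0]

```text
time: 4.1
position: [528.4, 224.0, 226.7]
ee_rot: [-0.1, 0.995, -0.0, -0.001]
contact_force: [0.6, 0.4, -3.9]
finger_gap: 35.0
finger_force: 70.7
```

```bash
python3 - <<'E'
from h import *
o=get_obs();print(o["finger_gap"],o["contact_force"])
delta([516,-40,230],90)
E
```

```text
34.98704563275865 [ 0.64590407  0.42840832 -3.94038577]
shift [  64.8 -256.2   -3. ] yaw now 101.5 turn options [[-0.0, -0.1, 11.5], [0.2, -0.0, -168.5]]
```

```bash
python3 - <<'E'
from h import *
delta([600,-127,250],90)
E
```

```text
shift [-2.000e-01 -3.582e+02 -2.310e+01] yaw now 101.5 turn options [[-0.0, -0.1, 11.5], [0.2, -0.0, -168.5]]
```

play_rows:
  plan:
    - [[0, -40, -5], [0, 0, 2], 0]
    - [[0, -85, -10], [0, 0, 4], 0]
    - [[0, -130, -15], [0, 0, 6], 0]
    - [[0, -175, -20], [0, 0, 8], 0]
    - [[0, -220, -23], [0, 0, 11.5], 0]

```text
time: 4.6
position: [572.7, 7.0, 249.0]
ee_rot: [0.001, 1.0, 0.0, -0.0]
contact_force: [1.4, 0.5, -4.2]
finger_gap: 34.7
finger_force: 70.9
```

```bash
python3 - <<'E'
from h import *
delta([600,-127,250],90)
E
```

```text
shift [ -27.5 -134.    -1.1] yaw now 89.9 turn options [[0.0, -0.0, -0.1], [-0.0, -0.0, 179.9]]
```

play_rows:
  plan:
    - [[-9, -45, 0], [0, 0, 0], 0]
    - [[-18, -90, 0], [0, 0, 0], 0]
    - [[-25, -120, 0], [0, 0, 0], 0]
    - [[-27, -132, 0], [0, 0, 0], 0]
    - [[-27, -132, 0], [0, 0, 0], 0]

```text
time: 5.1
position: [599.4, -125.5, 248.3]
ee_rot: [0.002, 1.0, -0.0, -0.001]
contact_force: [-0.5, -0.2, -4.0]
finger_gap: 34.8
finger_force: 70.9
```

```bash
python3 - <<'E'
from h import *
o=get_obs();im=camera("wrist");cm=cam("wrist",o)
cv2.imwrite("pics/w2.png",im[:,:,::-1])
print(o["position"].tolist(),o["ee_rot"].tolist())
for n in ["crank","tap_tang","torque_adapter"]:
    for d in masks_of("wrist",n)[:2]:
        p=d["pixels"];r=cv2.minAreaRect(np.argwhere(p)[:,::-1].astype(np.float32))
        print(n,d["score"],d["centre"],p.sum(),r)
        np.save(f"m_{n}.npy",p)
E
```

```text
[599.4440119225079, -125.48293032183386, 248.2737934363662] [0.002017358944314109, 0.999997729871667, -0.0002667335639076067, -0.000631955384734165]
crank 0.61 [279.0, 255.7] 13898 ((282.0, 266.5), (181.0, 88.0), 90.0)
tap_tang 0.8 [275.5, 104.9] 3668 ((277.57080078125, 106.43806457519531), (67.63783264160156, 67.07339477539062), 48.8140754699707)
torque_adapter 0.58 [279.6, 107.0] 3647 ((277.9000244140625, 106.80001831054688), (68.42367553710938, 66.18761444091797), 63.43495178222656)
```

View pics/w2.png

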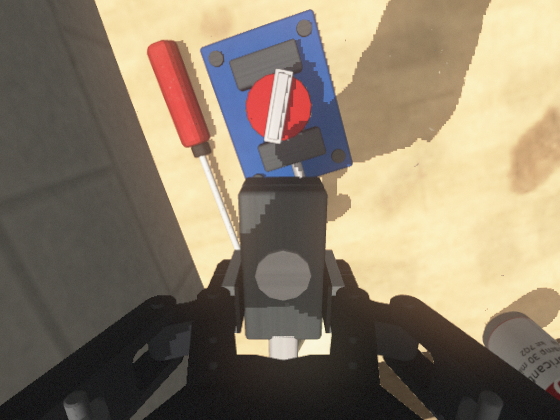

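```bash
cat >> h.py <<'E'
def box(x0,x1,y0,y1,z0,z1):return np.array([[x,y,z] for x in(x0,x1) for y in(y0,y1) for z in(z0,z1)])
def sil(cm,parts,p,z):
    R=Ro.from_euler("z",p[2],degrees=True);m=np.zeros((420*4,560*4),np.uint8)
    for q in parts:
        u=proj(cm,R.apply(q)+[p[0],p[1],z]);cv2.fillConvexPoly(m,cv2.convexHull((u*4).round().astype(np.int32)),255)
    return cv2.resize(m,(560,420),interpolation=cv2.INTER_AREA)/255.
TANG=[box(-24,24,-6,6,-20,-3),box(-21.5,21.5,-3.5,3.5,-20,0)]
def fit(cm,parts,mk,p0,z,st=(4,4,6)):
    from scipy.optimize import minimize
    f=lambda p:np.abs(sil(cm,parts,p,z)-mk).sum()
    S=[p0]+[np.array(p0)+np.eye(3)[i]*st[i] for i in range(3)]
    r=minimize(f,p0,method="Nelder-Mead",options=dict(initial_simplex=S));S=[r.x]+[r.x-np.eye(3)[i]*st[i]/2 for i in range(3)]
    r=minimize(f,r.x,method="Nelder-Mead",options=dict(initial_simplex=S));return r
E
python3 - <<'E'
from h import *
o=get_obs();cm=cam("wrist",o)
im=cv2.imread("pics/w2.png");hsv=cv2.cvtColor(im,cv2.COLOR_BGR2HSV)
mk=((hsv[...,1]<60)&(hsv[...,2]>110));mk[:, :235]=0;mk[:,320:]=0;mk[:55]=0;mk[155:]=0
n,l,s,_=cv2.connectedComponentsWithStats(mk.astype(np.uint8));k=1+np.argmax(s[1:,4]);mk=(l==k).astype(float);print(s[k])
c=w(cm,[280,105],100)[0];print(c)
r=fit(cm,TANG,mk,[c[0],c[1],12],105);print(r.x,r.fun)
r2=fit(cm,TANG,mk,[c[0],c[1],-12],105);print(r2.x,r2.fun)
if r2.fun<r.fun:r=r2
e=cv2.Canny((sil(cm,TANG,r.x,105)*255).astype(np.uint8),50,150);im2=cv2.resize(im,None,fx=1,fy=1);im2[e>0]=(0,255,0)
# hub in tool frame
R=Ro.from_quat(o["ee_rot"])
def tool(uv,zt):
    return R.inv().apply(w(cm,uv,o["position"][2]-zt)-o["position"])
print("disc",tool([[283,275]],47),"rear top",tool([[240,338],[326,338]],47),"front bot",tool([[243,178],[326,178]],77),"front top",tool([[240,192],[327,192]],47))
# draw hub outline prediction
for xo in (10,):
    H=box(-36-10,36-10,-18,18,0,30); # crank x = -tool x ; crank y = tool -? symmetric
    pts=np.array([[-p[0],p[1],77-p[2]] for p in H]);
    u=proj(cm,R.apply(pts)+o["position"])
    for a in range(8):
        for b in range(a):
            if np.sum(np.abs(H[a]-H[b])>1e-6)==1: cv2.line(im2,tuple(u[a].round().astype(int).tolist()),tuple(u[b].round().astype(int).tolist()),(0,0,255),1)
cv2.imwrite("pics/w2o.png",cv2.resize(im2[40:360,200:360],None,fx=1.8,fy=1.8,interpolation=cv2.INTER_NEAREST))
E
```

```text
[ 235   55   65  100 2730]
[ 520.14028452 -122.8707873   100.        ]
[ 521.72879099 -124.23182523  -10.1213135 ] 1482.8941176470587
[ 521.52148283 -124.06620523   -9.78043994] 1484.3647058823528
disc [[ 7.82284624 -0.28893944 47.00527745]] rear top [[-25.41673203 -20.29551882  46.95035641]
 [-25.44067194  19.78658336  47.01222863]] front bot [[ 44.0258345  -19.8444757   77.00129776]
 [ 44.04044152  20.72257357  77.06394664]] front top [[ 44.63262211 -17.28881633  47.00563893]
 [ 44.64127945  17.05005653  47.05866677]]
```

View pics/w2o.png

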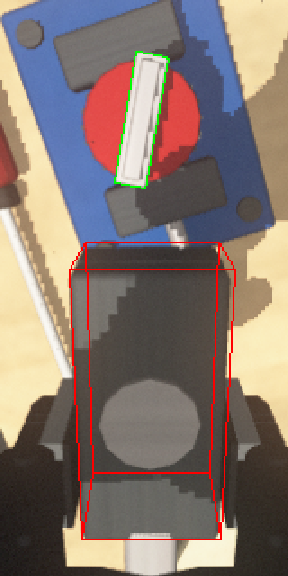

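```bash
python3 - <<'E'
from h import *
delta([530.3,-125.9,200],80)
E
```

```text
shift [69.7 -5.2 48.7] yaw now 90.2 turn options [[0.1, -0.0, 10.2], [0.1, 0.1, -169.8]]
```

```bash
python3 - <<'E'
from h import *
for i in range(2):
    o=get_obs();print(o["time"],o["position"],o["ee_rot"],o["joint_vel"].round(3))
    camera("top")
E
```

```text
5.3 [ 600.00919667 -120.52059844  248.61009877] [-1.61829688e-03  9.99998327e-01  7.71447638e-04 -3.62707715e-04] [-0.005 -0.003  0.006 -0.004  0.004 -0.001  0.001]
5.35 [ 600.12560007 -120.70165481  248.75974958] [-1.62494828e-03  9.99998480e-01  6.00372939e-04 -2.00105075e-04] [ 0.    -0.001  0.006 -0.005  0.004 -0.002  0.001]
```

```bash
cat >> h.py <<'E'
def tang(tag,guess,az,ztop=105):
    o=get_obs();im=camera("wrist")[:,:,::-1].copy();cm=cam("wrist",o)
    hsv=cv2.cvtColor(im,cv2.COLOR_BGR2HSV);u=proj(cm,[[*guess,ztop-5]])[0]
    mk=((hsv[...,1]<60)&(hsv[...,2]>150));yy,xx=np.mgrid[:420,:560];mk&=((xx-u[0])**2+(yy-u[1])**2<42**2)
    mk=cv2.morphologyEx(mk.astype(np.uint8),cv2.MORPH_OPEN,np.ones((3,3)))
    n,l,s,_=cv2.connectedComponentsWithStats(mk);k=1+np.argmax(s[1:,4]);mk=(l==k).astype(float)
    r=fit(cm,TANG,mk,[*guess,az],ztop);print("pos",o["position"],"tang",r.x.round(2),"cost",round(r.fun),mk.sum())
    e=cv2.Canny((sil(cm,TANG,r.x,ztop)*255).astype(np.uint8),50,150);im[e>0]=(0,255,0);cv2.imwrite(f"pics/{tag}.png",im)
    return r.x
E
python3 - <<'E'
from h import *
tang("t2",[521,-127],-10)
tang("t3",[521,-127],-8)
print(get_obs()["position"])
E
```

```text
pos [ 600.17322586 -121.04951297  248.85039339] tang [ 521.13 -129.2   -10.05] cost 143 1205.0
pos [ 600.19616326 -121.46910458  248.92306356] tang [ 520.85 -129.3   -10.86] cost 165 1186.0
[ 600.19171494 -121.8391779   248.95619836]
```

```bash
python3 - <<'E'
from h import *
delta([529.6,-130.8,200],79.6)
E
```

```text
shift [70.6 -8.8 48.9] yaw now 90.1 turn options [[0.0, 0.0, 10.5], [-0.0, 0.0, -169.5]]
```

play_rows:
  plan:
    - [[35, -4, 0], [0, 0, 5], 0]
    - [[60, -7, 20], [0, 0, 10.5], 0]
    - [[70.6, -8, 40], [0, 0, 10.5], 0]
    - [[70.6, -8.5, 49], [0, 0, 10.5], 0]
    - [[70.6, -8.5, 49], [0, 0, 10.5], 0]

```text
time: 6.0
position: [529.7, -131.2, 199.2]
ee_rot: [0.091, 0.996, 0.0, -0.001]
contact_force: [-0.0, 0.6, -2.8]
finger_gap: 34.7
finger_force: 70.8
```

play_rows:
  plan:
    - [[0, 0, 0], [0, 0, 0], 0]
    - [[0, 0, 0], [0, 0, 0], 0]

```text
time: 6.2
position: [531.0, -131.6, 200.8]
ee_rot: [0.091, 0.996, -0.0, 0.001]
contact_force: [-0.1, 0.7, -3.4]
finger_gap: 35.0
finger_force: 70.8
```

```bash
python3 - <<'E'
from h import *
for i in range(3):
    delta([529.6,-130.8,200],79.6)
    if i<2: camera("wrist")
im=camera("side");cv2.imwrite("pics/s3.png",cv2.resize(im[140:240,170:300,::-1],None,fx=5,fy=5,interpolation=cv2.INTER_CUBIC))
E
```

```text
shift [1.5 0.5 0.8] yaw now 79.5 turn options [[0.0, 0.1, -0.1], [0.2, -0.0, 179.9]]
shift [1.3 0.6 0.7] yaw now 79.5 turn options [[0.0, 0.1, -0.1], [0.2, -0.0, 179.9]]
shift [1.  0.6 0.6] yaw now 79.5 turn options [[0.0, 0.1, -0.1], [0.2, -0.0, 179.9]]
```

View pics/s3.png

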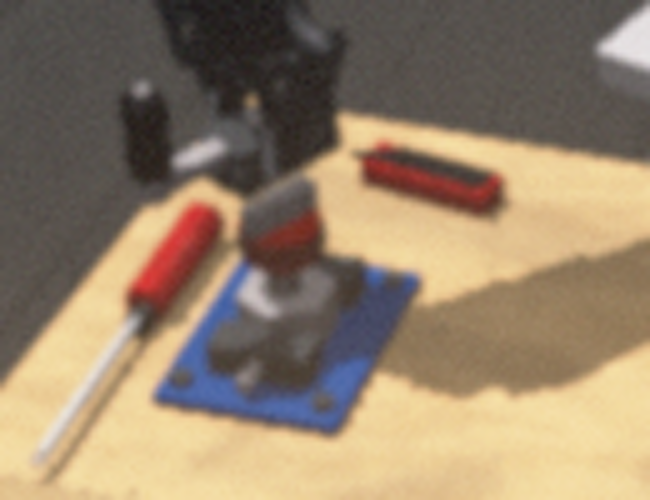

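The crop shows the crank hub hanging just over the tang and roughly aligned, so I'm lowering it in steps while watching the force.

play_rows:
  plan:
    - [[1, 0.5, 8], [0, 0, 0], 0]
    - [[1, 0.5, 16], [0, 0, 0], 0]
    - [[1, 0.5, 20], [0, 0, 0], 0]
    - [[1, 0.5, 24], [0, 0, 0], 0]

```text
time: 6.75
position: [528.4, -131.0, 175.1]
ee_rot: [0.092, 0.996, 0.0, -0.0]
contact_force: [-0.5, -0.4, -3.9]
finger_gap: 34.6
finger_force: 70.8
```

```bash
python3 - <<'E'
from h import *
delta([529.6,-130.8,164],79.6);o=get_obs();print(o["contact_force"],o["wrist_torque"],o["position"])
E
```

```text
shift [-1.1  0.4 11.1] yaw now 79.5 turn options [[-0.0, -0.1, -0.1], [-0.1, 0.0, 179.9]]
[-0.47201833 -0.36106643 -3.91279293] [ 0.00538515 -0.03283697  0.00320601] [ 528.41874524 -130.98750839  175.09600529]
```

play_rows:
  plan:
    - [[0, 0, 3], [0, 0, 0], 0]
    - [[0, 0, 6], [0, 0, 0], 0]
    - [[0, 0, 8], [0, 0, 0], 0]
    - [[0, 0, 9.5], [0, 0, 0], 0]

```text
time: 7.15
position: [528.7, -131.0, 166.3]
ee_rot: [0.091, 0.996, 0.0, 0.0]
contact_force: [-0.5, 0.3, -4.8]
finger_gap: 34.7
finger_force: 70.8
```

play_rows:
  plan:
    - [[0, 0, 1], [0, 0, 0], 0]
    - [[0, 0, 2], [0, 0, 0], 0]

```text
time: 7.35
position: [529.0, -131.0, 164.8]
ee_rot: [0.092, 0.996, 0.0, 0.0]
contact_force: [-2.9, 0.8, 5.1]
finger_gap: 34.9
finger_force: 71.8
```

play_rows:
  plan:
    - [[0, 0, -1], [0, 0, 0], 0.5]
    - [[0, 0, -1], [0, 0, 0], 0.8]
    - [[0, 0, -1], [0, 0, 0], 1]
    - [[0, 0, -20], [0, 0, 0], 1]
    - [[0, 0, -60], [0, 0, 0], 1]

```text
time: 7.85
position: [527.0, -130.6, 222.6]
ee_rot: [0.091, 0.996, 0.0, -0.003]
contact_force: [0.9, 0.2, 0.6]
finger_gap: 85.6
finger_force: 0.0
```

play_rows:
  plan:
    - [[-20, 0, -40], [0, 0, 0], 1]
    - [[-40, 0, -60], [0, 0, 0], 1]
    - [[-40, 0, -60], [0, 0, 0], 1]

```text
time: 8.15
position: [571.6, -138.9, 288.5]
ee_rot: [0.091, 0.996, -0.0, 0.005]
contact_force: [-0.2, 0.2, 0.3]
finger_gap: 85.4
finger_force: 0.0
```

```bash
python3 - <<'E'
from h import *
camera("wrist");camera("wrist")
o=get_obs();im=camera("wrist")[:,:,::-1].copy();cm=cam("wrist",o);print(o["position"],o["ee_rot"])
a=np.linspace(0,6.28,24)
CR=[box(-36,36,-18,18,0,30),box(36,88,-7,7,18,30),np.array([[80+12*np.cos(t),12*np.sin(t),z] for t in a for z in(32,80)])]
d=masks_of("wrist","crank");print([(x["score"],x["pixels"].sum()) for x in d])
x=[520.4,-129.6,-10.5]
if d:
    r=fit(cm,CR,d[0]["pixels"].astype(float),x,87);print(r.x,r.fun);x=r.x
e=cv2.Canny((sil(cm,CR,x,87)*255).astype(np.uint8),50,150);im[e>0]=(0,0,255);cv2.imwrite("pics/w4.png",im)
E
```

```text
[ 567.66264729 -138.21739093  284.23249398] [ 9.14969709e-02  9.95805351e-01  3.59789821e-05 -8.29316912e-05]
[(0.92, np.int64(6798))]
[ 519.92572202 -129.8223834   -10.40425274] 243.22352941176467
```

View pics/w4.png

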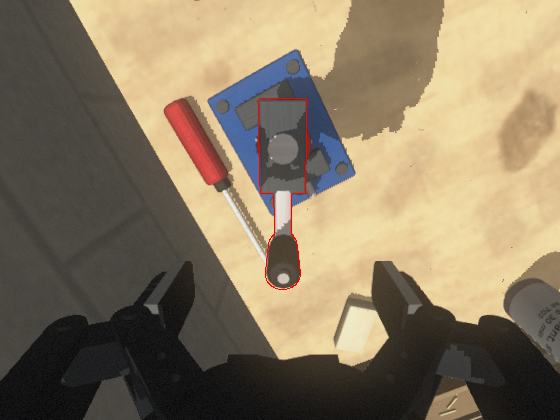

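Crank seated at (520,-130) with azimuth -10.4°, and the red outline fits the picture. Next I'll take hold of the sleeve.

```bash
python3 - <<'E'
from h import *
delta([598.6,-144.3,198],79.6)
E
```

```text
shift [-32.9  -0.4  84.8] yaw now 79.5 turn options [[0.0, -0.2, -0.1], [-0.3, -0.0, 179.9]]
```

play_rows:
  plan:
    - [[-25, 0, 10], [0, 0, 0], 1]
    - [[-32, 0, 30], [0, 0, 0], 1]
    - [[-32, 0, 60], [0, 0, 0], 1]
    - [[-32, 0, 80], [0, 0, 0], 1]
    - [[-32, 0, 85], [0, 0, 0], 1]

```text
time: 8.85
position: [596.8, -143.6, 195.4]
ee_rot: [0.092, 0.996, 0.0, -0.004]
contact_force: [-0.0, 0.1, 0.1]
finger_gap: 85.0
finger_force: 0.0
```

play_rows:
  plan:
    - [[0, 0, 0], [0, 0, 0], 1]
    - [[0, 0, 0], [0, 0, 0], 1]

```text
time: 9.05
position: [599.7, -144.3, 200.1]
ee_rot: [0.092, 0.996, -0.0, 0.0]
contact_force: [1.3, 0.4, 0.6]
finger_gap: 85.0
finger_force: 0.0
```

```bash
python3 - <<'E'
from h import *
delta([598.6,-144.3,198],79.6)
E
```

```text
shift [ 1.  -0.2  2. ] yaw now 79.5 turn options [[0.0, 0.0, -0.1], [0.1, -0.0, 179.9]]
```

play_rows:
  plan:
    - [[0.5, 0, 1], [0, 0, 0], 0.5]
    - [[0.5, 0, 1], [0, 0, 0], 0.0]
    - [[0.5, 0, 1], [0, 0, 0], 0.0]
    - [[0.5, 0, 1], [0, 0, 0], 0.0]
    - [[0.5, 0, 1], [0, 0, 0], 0.0]
  grip_force: 60

```text
time: 9.55
position: [599.2, -144.1, 198.8]
ee_rot: [0.092, 0.996, -0.0, 0.0]
contact_force: [-0.1, -0.8, 1.6]
finger_gap: 22.7
finger_force: 58.6
```

```bash
cat > arc.py <<'E'
import numpy as np,sys
def P(f):f=np.radians(f);return np.array([80*(1-np.cos(f)),-80*np.sin(f),f/np.pi])
def arc(l):
    for i in range(0,len(l)-1,5):
        s=l[i:i+6];print(s[0],"->",s[-1],str([[(P(a)-P(s[0])).round(1).tolist(),[0,0,0],0] for a in s[1:]]).replace("-0.0","0"))
arc(eval(sys.argv[1]))
E
python3 arc.py "[0,3,8,15,22.5,30]+[30+7.5*i for i in range(1,20)]+[178,181,183,184.5,185,185]"
python3 -c "
from h import *
o=get_obs();print(o['position'],o['contact_force'],o['wrist_torque'],o['finger_gap'])"
```

```text
0 -> 30 [[[0.1, -4.2, 0.0], [0, 0, 0], 0], [[0.8, -11.1, 0.0], [0, 0, 0], 0], [[2.7, -20.7, 0.1], [0, 0, 0], 0], [[6.1, -30.6, 0.1], [0, 0, 0], 0], [[10.7, -40.0, 0.2], [0, 0, 0], 0]]
30 -> 67.5 [[[5.8, -8.7, 0.0], [0, 0, 0], 0], [[12.7, -16.6, 0.1], [0, 0, 0], 0], [[20.6, -23.5, 0.1], [0, 0, 0], 0], [[29.3, -29.3, 0.2], [0, 0, 0], 0], [[38.7, -33.9, 0.2], [0, 0, 0], 0]]
67.5 -> 105.0 [[[9.9, -3.4, 0.0], [0, 0, 0], 0], [[20.2, -5.4, 0.1], [0, 0, 0], 0], [[30.6, -6.1, 0.1], [0, 0, 0], 0], [[41.1, -5.4, 0.2], [0, 0, 0], 0], [[51.3, -3.4, 0.2], [0, 0, 0], 0]]
105.0 -> 142.5 [[[9.9, 3.4, 0.0], [0, 0, 0], 0], [[19.3, 8.0, 0.1], [0, 0, 0], 0], [[28.0, 13.8, 0.1], [0, 0, 0], 0], [[35.9, 20.7, 0.2], [0, 0, 0], 0], [[42.8, 28.6, 0.2], [0, 0, 0], 0]]
142.5 -> 178 [[[5.8, 8.7, 0.0], [0, 0, 0], 0], [[10.4, 18.1, 0.1], [0, 0, 0], 0], [[13.8, 28.0, 0.1], [0, 0, 0], 0], [[15.8, 38.3, 0.2], [0, 0, 0], 0], [[16.5, 45.9, 0.2], [0, 0, 0], 0]]
178 -> 185 [[[0.0, 4.2, 0.0], [0, 0, 0], 0], [[-0.1, 7.0, 0.0], [0, 0, 0], 0], [[-0.2, 9.1, 0.0], [0, 0, 0], 0], [[-0.3, 9.8, 0.0], [0, 0, 0], 0], [[-0.3, 9.8, 0.0], [0, 0, 0], 0]]
[ 599.21407187 -144.08473104  198.80745413] [-0.11013145 -0.80682587  1.59895163] [ 0.0443925   0.03781673 -0.0307335 ] 22.717657593406447
```

play_rows:
  plan:
    - [[0.1, -4.2, 0.0], [0, 0, 0], 0]
    - [[0.8, -11.1, 0.0], [0, 0, 0], 0]
    - [[2.7, -20.7, 0.1], [0, 0, 0], 0]
    - [[6.1, -30.6, 0.1], [0, 0, 0], 0]
    - [[10.7, -40.0, 0.2], [0, 0, 0], 0]

```text
time: 10.05
position: [580.6, -182.4, 198.3]
ee_rot: [0.092, 0.996, 0.0, -0.0]
contact_force: [0.1, 2.9, 2.3]
finger_gap: 22.9
finger_force: 58.7
```

```bash
cat > st.py <<'E'
from h import *
import sys
o=get_obs();C=np.array([float(a) for a in sys.argv[1:3]]) if len(sys.argv)>2 else np.array([520.,-129.7])
d=o["position"][:2]-C;f=o["contact_force"];a=np.arctan2(d[1],d[0])
print("phi",round((-10.4-np.degrees(a))%360,1),"r",np.hypot(*d).round(1),"z",o["position"][2].round(1),"F rad/cw/z",[round(float(x),1) for x in(f[:2]@[np.cos(a),np.sin(a)],f[:2]@[np.sin(a),-np.cos(a)],f[2])],"vel",np.abs(o["joint_vel"]).max().round(2),"t",o["time"])
E
python3 st.py
```

```text
phi 30.6 r 80.3 z 198.3 F rad/cw/z [-1.8, -2.3, 2.3] vel 0.16 t 10.05
```

play_rows:
  plan:
    - [[5.8, -8.7, 0.0], [0, 0, 0], 0]
    - [[12.7, -16.6, 0.1], [0, 0, 0], 0]
    - [[20.6, -23.5, 0.1], [0, 0, 0], 0]
    - [[29.3, -29.3, 0.2], [0, 0, 0], 0]
    - [[38.7, -33.9, 0.2], [0, 0, 0], 0]

```text
time: 10.55
position: [536.2, -207.7, 198.0]
ee_rot: [0.092, 0.996, 0.0, 0.0]
contact_force: [1.6, 4.6, 2.4]
finger_gap: 22.7
finger_force: 58.7
```

play_rows:
  plan:
    - [[9.9, -3.4, 0.0], [0, 0, 0], 0]
    - [[20.2, -5.4, 0.1], [0, 0, 0], 0]
    - [[30.6, -6.1, 0.1], [0, 0, 0], 0]
    - [[41.1, -5.4, 0.2], [0, 0, 0], 0]
    - [[51.3, -3.4, 0.2], [0, 0, 0], 0]

```text
time: 11.05
position: [485.8, -201.2, 197.9]
ee_rot: [0.091, 0.996, -0.0, 0.001]
contact_force: [4.4, 4.8, 0.3]
finger_gap: 22.4
finger_force: 58.8
```

```bash
python3 st.py
```

```text
phi 105.1 r 79.3 z 197.9 F rad/cw/z [-6.3, -1.9, 0.3] vel 0.24 t 11.05
```

play_rows:
  plan:
    - [[9.9, 3.4, 0.0], [0, 0, 0], 0]
    - [[19.3, 8.0, 0.1], [0, 0, 0], 0]
    - [[28.0, 13.8, 0.1], [0, 0, 0], 0]
    - [[35.9, 20.7, 0.2], [0, 0, 0], 0]
    - [[42.8, 28.6, 0.2], [0, 0, 0], 0]

```text
time: 11.55
position: [449.2, -166.4, 197.9]
ee_rot: [0.092, 0.996, -0.001, 0.002]
contact_force: [4.6, 1.1, -2.3]
finger_gap: 22.9
finger_force: 58.7
```

play_rows:
  plan:
    - [[5.8, 8.7, 0.0], [0, 0, 0], 0]
    - [[10.4, 18.1, 0.1], [0, 0, 0], 0]
    - [[13.8, 28.0, 0.1], [0, 0, 0], 0]
    - [[15.8, 38.3, 0.2], [0, 0, 0], 0]
    - [[16.5, 45.9, 0.2], [0, 0, 0], 0]

```text
time: 12.05
position: [441.0, -116.9, 197.5]
ee_rot: [0.091, 0.996, -0.0, -0.0]
contact_force: [2.0, -2.1, 1.7]
finger_gap: 22.6
finger_force: 59.1
```

play_rows:
  plan:
    - [[0.0, 4.2, 0.0], [0, 0, 0], 0]
    - [[-0.1, 7.0, 0.0], [0, 0, 0], 0]
    - [[-0.2, 9.1, 0.0], [0, 0, 0], 0]
    - [[-0.3, 9.8, 0.0], [0, 0, 0], 0]
    - [[-0.3, 9.8, 0.0], [0, 0, 0], 0]

```text
time: 12.55
position: [443.0, -108.2, 197.4]
ee_rot: [0.092, 0.996, -0.0, -0.0]
contact_force: [0.2, -2.0, 5.2]
finger_gap: 22.3
finger_force: 59.4
```

```bash
python3 st.py; python3 arc.py "[185,182,177]+[170-7.5*i for i in range(0,11)]+[90,87,85,85,85,85]"
```

```text
phi 185.2 r 80.0 z 197.4 F rad/cw/z [-0.7, -1.8, 5.2] vel 0.0 t 12.55
185 -> 155.0 [[[0.3, -4.2, 0], [0, 0, 0], 0], [[0.2, -11.2, 0], [0, 0, 0], 0], [[-0.9, -20.9, -0.1], [0, 0, 0], 0], [[-3.4, -31.0, -0.1], [0, 0, 0], 0], [[-7.2, -40.8, -0.2], [0, 0, 0], 0]]
155.0 -> 117.5 [[[-5.0, -9.2, 0], [0, 0, 0], 0], [[-11.2, -17.6, -0.1], [0, 0, 0], 0], [[-18.5, -25.2, -0.1], [0, 0, 0], 0], [[-26.6, -31.7, -0.2], [0, 0, 0], 0], [[-35.6, -37.2, -0.2], [0, 0, 0], 0]]
117.5 -> 87 [[[-9.6, -4.2, 0], [0, 0, 0], 0], [[-19.6, -7.1, -0.1], [0, 0, 0], 0], [[-30.0, -8.7, -0.1], [0, 0, 0], 0], [[-36.9, -9.0, -0.2], [0, 0, 0], 0], [[-41.1, -8.9, -0.2], [0, 0, 0], 0]]
87 -> 85 [[[-2.8, 0.2, 0], [0, 0, 0], 0], [[-2.8, 0.2, 0], [0, 0, 0], 0], [[-2.8, 0.2, 0], [0, 0, 0], 0], [[-2.8, 0.2, 0], [0, 0, 0], 0]]
```

play_rows:
  plan:
    - [[0.3, -4.2, 0], [0, 0, 0], 0]
    - [[0.2, -11.2, 0], [0, 0, 0], 0]
    - [[-0.9, -20.9, -0.1], [0, 0, 0], 0]
    - [[-3.4, -31.0, -0.1], [0, 0, 0], 0]
    - [[-7.2, -40.8, -0.2], [0, 0, 0], 0]

```text
time: 13.05
position: [442.6, -150.3, 197.5]
ee_rot: [0.092, 0.996, 0.0, -0.0]
contact_force: [1.5, 2.2, 3.0]
finger_gap: 22.9
finger_force: 59.3
```

play_rows:
  plan:
    - [[-5.0, -9.2, 0], [0, 0, 0], 0]
    - [[-11.2, -17.6, -0.1], [0, 0, 0], 0]
    - [[-18.5, -25.2, -0.1], [0, 0, 0], 0]
    - [[-26.6, -31.7, -0.2], [0, 0, 0], 0]
    - [[-35.6, -37.2, -0.2], [0, 0, 0], 0]

```text
time: 13.55
position: [471.4, -193.2, 197.7]
ee_rot: [0.092, 0.996, 0.0, -0.0]
contact_force: [-1.3, 2.2, 3.3]
finger_gap: 22.7
finger_force: 59.4
```

play_rows:
  plan:
    - [[-9.6, -4.2, 0], [0, 0, 0], 0]
    - [[-19.6, -7.1, -0.1], [0, 0, 0], 0]
    - [[-30.0, -8.7, -0.1], [0, 0, 0], 0]
    - [[-36.9, -9.0, -0.2], [0, 0, 0], 0]
    - [[-41.1, -8.9, -0.2], [0, 0, 0], 0]

```text
time: 14.05
position: [510.5, -209.3, 197.9]
ee_rot: [0.091, 0.996, -0.0, 0.0]
contact_force: [-1.5, 0.1, 4.4]
finger_gap: 22.5
finger_force: 59.5
```

play_rows:
  plan:
    - [[-2.8, 0.2, 0], [0, 0, 0], 0]
    - [[-2.8, 0.2, 0], [0, 0, 0], 0]
    - [[-2.8, 0.2, 0], [0, 0, 0], 0]

```text
time: 14.35
position: [512.5, -209.4, 198.1]
ee_rot: [0.092, 0.996, -0.0, 0.0]
contact_force: [-0.7, -1.7, 3.4]
finger_gap: 22.7
finger_force: 59.4
```

```bash
python3 st.py; python3 arc.py "[85,88,93]+[100+7.5*i for i in range(0,23)]+[269,272,274,275,275]"
```

```text
phi 85.0 r 80.1 z 198.1 F rad/cw/z [1.8, 0.6, 3.4] vel 0.0 t 14.35
85 -> 115.0 [[[4.2, -0.3, 0.0], [0, 0, 0], 0], [[11.2, -0.2, 0.0], [0, 0, 0], 0], [[20.9, 0.9, 0.1], [0, 0, 0], 0], [[31.0, 3.4, 0.1], [0, 0, 0], 0], [[40.8, 7.2, 0.2], [0, 0, 0], 0]]
115.0 -> 152.5 [[[9.2, 5.0, 0.0], [0, 0, 0], 0], [[17.6, 11.2, 0.1], [0, 0, 0], 0], [[25.2, 18.5, 0.1], [0, 0, 0], 0], [[31.7, 26.6, 0.2], [0, 0, 0], 0], [[37.2, 35.6, 0.2], [0, 0, 0], 0]]
152.5 -> 190.0 [[[4.2, 9.6, 0.0], [0, 0, 0], 0], [[7.1, 19.6, 0.1], [0, 0, 0], 0], [[8.7, 30.0, 0.1], [0, 0, 0], 0], [[9.0, 40.4, 0.2], [0, 0, 0], 0], [[7.8, 50.8, 0.2], [0, 0, 0], 0]]
190.0 -> 227.5 [[[-2.5, 10.2, 0.0], [0, 0, 0], 0], [[-6.3, 19.9, 0.1], [0, 0, 0], 0], [[-11.3, 29.1, 0.1], [0, 0, 0], 0], [[-17.5, 37.5, 0.2], [0, 0, 0], 0], [[-24.7, 45.1, 0.2], [0, 0, 0], 0]]
227.5 -> 265.0 [[[-8.2, 6.5, 0.0], [0, 0, 0], 0], [[-17.1, 12.0, 0.1], [0, 0, 0], 0], [[-26.7, 16.2, 0.1], [0, 0, 0], 0], [[-36.7, 19.1, 0.2], [0, 0, 0], 0], [[-47.1, 20.7, 0.2], [0, 0, 0], 0]]
265.0 -> 275 [[[-5.6, 0.3, 0.0], [0, 0, 0], 0], [[-9.8, 0.3, 0.0], [0, 0, 0], 0], [[-12.6, 0.1, 0.0], [0, 0, 0], 0], [[-13.9, 0.0, 0.1], [0, 0, 0], 0], [[-13.9, 0.0, 0.1], [0, 0, 0], 0]]
```

play_rows:
  plan:
    - [[4.2, -0.3, 0.0], [0, 0, 0], 0]
    - [[11.2, -0.2, 0.0], [0, 0, 0], 0]
    - [[20.9, 0.9, 0.1], [0, 0, 0], 0]
    - [[31.0, 3.4, 0.1], [0, 0, 0], 0]
    - [[40.8, 7.2, 0.2], [0, 0, 0], 0]

```text
time: 14.85
position: [473.1, -194.1, 197.9]
ee_rot: [0.092, 0.996, 0.0, 0.0]
contact_force: [2.4, -1.1, 1.9]
finger_gap: 22.8
finger_force: 59.1
```

play_rows:
  plan:
    - [[9.2, 5.0, 0.0], [0, 0, 0], 0]
    - [[17.6, 11.2, 0.1], [0, 0, 0], 0]
    - [[25.2, 18.5, 0.1], [0, 0, 0], 0]
    - [[31.7, 26.6, 0.2], [0, 0, 0], 0]
    - [[37.2, 35.6, 0.2], [0, 0, 0], 0]

```text
time: 15.35
position: [443.4, -152.2, 197.7]
ee_rot: [0.091, 0.996, -0.0, 0.0]
contact_force: [2.8, -0.5, 0.9]
finger_gap: 22.8
finger_force: 59.1
```

play_rows:
  plan:
    - [[4.2, 9.6, 0.0], [0, 0, 0], 0]
    - [[7.1, 19.6, 0.1], [0, 0, 0], 0]
    - [[8.7, 30.0, 0.1], [0, 0, 0], 0]
    - [[9.0, 40.4, 0.2], [0, 0, 0], 0]
    - [[7.8, 50.8, 0.2], [0, 0, 0], 0]

```text
time: 15.85
position: [445.2, -100.6, 197.4]
ee_rot: [0.091, 0.996, -0.0, -0.0]
contact_force: [0.5, -3.0, 3.0]
finger_gap: 22.9
finger_force: 59.3
```

```bash
python3 st.py
```

```text
phi 190.8 r 80.2 z 197.4 F rad/cw/z [-1.5, -2.6, 3.0] vel 0.24 t 15.85
```

play_rows:
  plan:
    - [[-2.5, 10.2, 0.0], [0, 0, 0], 0]
    - [[-6.3, 19.9, 0.1], [0, 0, 0], 0]
    - [[-11.3, 29.1, 0.1], [0, 0, 0], 0]
    - [[-17.5, 37.5, 0.2], [0, 0, 0], 0]
    - [[-24.7, 45.1, 0.2], [0, 0, 0], 0]

```text
time: 16.35
position: [477.8, -60.5, 197.1]
ee_rot: [0.091, 0.996, 0.0, -0.001]
contact_force: [-0.9, -2.2, 6.1]
finger_gap: 22.6
finger_force: 59.5
```

play_rows:
  plan:
    - [[-8.2, 6.5, 0.0], [0, 0, 0], 0]
    - [[-17.1, 12.0, 0.1], [0, 0, 0], 0]
    - [[-26.7, 16.2, 0.1], [0, 0, 0], 0]
    - [[-36.7, 19.1, 0.2], [0, 0, 0], 0]
    - [[-47.1, 20.7, 0.2], [0, 0, 0], 0]

```text
time: 16.85
position: [527.8, -48.4, 196.8]
ee_rot: [0.091, 0.996, 0.0, -0.001]
contact_force: [-2.0, -0.2, 6.5]
finger_gap: 22.6
finger_force: 59.6
```

play_rows:
  plan:
    - [[-5.6, 0.3, 0.0], [0, 0, 0], 0]
    - [[-9.8, 0.3, 0.0], [0, 0, 0], 0]
    - [[-12.6, 0.1, 0.0], [0, 0, 0], 0]
    - [[-13.9, 0.0, 0.1], [0, 0, 0], 0]
    - [[-13.9, 0.0, 0.1], [0, 0, 0], 0]

```text
time: 17.35
position: [541.5, -50.8, 196.8]
ee_rot: [0.091, 0.996, 0.001, -0.001]
contact_force: [-0.9, 1.3, 5.8]
finger_gap: 22.8
finger_force: 59.6
```

```bash
python3 st.py; python3 arc.py "[275,272,267]+[260-7.5*i for i in range(0,11)]+[180,177,175,175,175,175]";  python3 arc.py "[175,178,183]+[190+7.5*i for i in range(0,14)]+[294,298,302,305,308]"
```

```text
phi 274.9 r 81.8 z 196.8 F rad/cw/z [1.1, -1.2, 5.8] vel 0.01 t 17.35
275 -> 245.0 [[[4.2, 0.3, 0], [0, 0, 0], 0], [[11.2, 0.2, 0], [0, 0, 0], 0], [[20.9, -0.9, -0.1], [0, 0, 0], 0], [[31.0, -3.4, -0.1], [0, 0, 0], 0], [[40.8, -7.2, -0.2], [0, 0, 0], 0]]
245.0 -> 207.5 [[[9.2, -5.0, 0], [0, 0, 0], 0], [[17.6, -11.2, -0.1], [0, 0, 0], 0], [[25.2, -18.5, -0.1], [0, 0, 0], 0], [[31.7, -26.6, -0.2], [0, 0, 0], 0], [[37.2, -35.6, -0.2], [0, 0, 0], 0]]
207.5 -> 177 [[[4.2, -9.6, 0], [0, 0, 0], 0], [[7.1, -19.6, -0.1], [0, 0, 0], 0], [[8.7, -30.0, -0.1], [0, 0, 0], 0], [[9.0, -36.9, -0.2], [0, 0, 0], 0], [[8.9, -41.1, -0.2], [0, 0, 0], 0]]
177 -> 175 [[[-0.2, -2.8, 0], [0, 0, 0], 0], [[-0.2, -2.8, 0], [0, 0, 0], 0], [[-0.2, -2.8, 0], [0, 0, 0], 0], [[-0.2, -2.8, 0], [0, 0, 0], 0]]
175 -> 205.0 [[[0.3, 4.2, 0.0], [0, 0, 0], 0], [[0.2, 11.2, 0.0], [0, 0, 0], 0], [[-0.9, 20.9, 0.1], [0, 0, 0], 0], [[-3.4, 31.0, 0.1], [0, 0, 0], 0], [[-7.2, 40.8, 0.2], [0, 0, 0], 0]]
205.0 -> 242.5 [[[-5.0, 9.2, 0.0], [0, 0, 0], 0], [[-11.2, 17.6, 0.1], [0, 0, 0], 0], [[-18.5, 25.2, 0.1], [0, 0, 0], 0], [[-26.6, 31.7, 0.2], [0, 0, 0], 0], [[-35.6, 37.2, 0.2], [0, 0, 0], 0]]
242.5 -> 280.0 [[[-9.6, 4.2, 0.0], [0, 0, 0], 0], [[-19.6, 7.1, 0.1], [0, 0, 0], 0], [[-30.0, 8.7, 0.1], [0, 0, 0], 0], [[-40.4, 9.0, 0.2], [0, 0, 0], 0], [[-50.8, 7.8, 0.2], [0, 0, 0], 0]]
280.0 -> 305 [[[-10.2, -2.5, 0.0], [0, 0, 0], 0], [[-18.6, -5.7, 0.1], [0, 0, 0], 0], [[-23.7, -8.1, 0.1], [0, 0, 0], 0], [[-28.5, -10.9, 0.1], [0, 0, 0], 0], [[-32.0, -13.3, 0.1], [0, 0, 0], 0]]
305 -> 308 [[[-3.4, -2.5, 0.0], [0, 0, 0], 0]]
```

play_rows:
  plan:
    - [[4.2, 0.3, 0], [0, 0, 0], 0]
    - [[11.2, 0.2, 0], [0, 0, 0], 0]
    - [[20.9, -0.9, -0.1], [0, 0, 0], 0]
    - [[31.0, -3.4, -0.1], [0, 0, 0], 0]
    - [[40.8, -7.2, -0.2], [0, 0, 0], 0]

```text
time: 17.85
position: [499.9, -51.0, 197.2]
ee_rot: [0.091, 0.996, 0.0, 0.0]
contact_force: [1.5, 0.9, 4.3]
finger_gap: 22.8
finger_force: 59.3
```

play_rows:
  plan:
    - [[9.2, -5.0, 0], [0, 0, 0], 0]
    - [[17.6, -11.2, -0.1], [0, 0, 0], 0]
    - [[25.2, -18.5, -0.1], [0, 0, 0], 0]
    - [[31.7, -26.6, -0.2], [0, 0, 0], 0]
    - [[37.2, -35.6, -0.2], [0, 0, 0], 0]

```text
time: 18.35
position: [456.1, -80.7, 197.3]
ee_rot: [0.092, 0.996, 0.0, -0.0]
contact_force: [1.5, 1.9, 3.8]
finger_gap: 23.0
finger_force: 59.3
```

play_rows:
  plan:
    - [[4.2, -9.6, 0], [0, 0, 0], 0]
    - [[7.1, -19.6, -0.1], [0, 0, 0], 0]
    - [[8.7, -30.0, -0.1], [0, 0, 0], 0]
    - [[9.0, -36.9, -0.2], [0, 0, 0], 0]
    - [[8.9, -41.1, -0.2], [0, 0, 0], 0]

```text
time: 18.85
position: [440.6, -120.0, 197.4]
ee_rot: [0.092, 0.996, -0.0, -0.0]
contact_force: [0.4, 2.0, 3.9]
finger_gap: 22.8
finger_force: 59.3
```

play_rows:
  plan:
    - [[-0.2, -2.8, 0], [0, 0, 0], 0]
    - [[-0.2, -2.8, 0], [0, 0, 0], 0]
    - [[-0.2, -2.8, 0], [0, 0, 0], 0]

```text
time: 19.15
position: [440.5, -121.7, 197.4]
ee_rot: [0.091, 0.996, -0.0, -0.0]
contact_force: [-0.5, 0.5, 3.8]
finger_gap: 22.7
finger_force: 59.4
```

```bash
python3 st.py
```

```text
phi 175.3 r 79.9 z 197.4 F rad/cw/z [0.5, 0.4, 3.8] vel 0.0 t 19.15
```

Forward again, slowing before the earliest possible bottom (about 317°).

play_rows:
  plan:
    - [[0.3, 4.2, 0.0], [0, 0, 0], 0]
    - [[0.2, 11.2, 0.0], [0, 0, 0], 0]
    - [[-0.9, 20.9, 0.1], [0, 0, 0], 0]
    - [[-3.4, 31.0, 0.1], [0, 0, 0], 0]
    - [[-7.2, 40.8, 0.2], [0, 0, 0], 0]

```text
time: 19.65
position: [455.2, -82.0, 197.2]
ee_rot: [0.091, 0.996, -0.0, -0.0]
contact_force: [-1.5, -1.2, 5.2]
finger_gap: 22.9
finger_force: 59.4
```

play_rows:
  plan:
    - [[-5.0, 9.2, 0.0], [0, 0, 0], 0]
    - [[-11.2, 17.6, 0.1], [0, 0, 0], 0]
    - [[-18.5, 25.2, 0.1], [0, 0, 0], 0]
    - [[-26.6, 31.7, 0.2], [0, 0, 0], 0]
    - [[-35.6, 37.2, 0.2], [0, 0, 0], 0]

```text
time: 20.15
position: [497.4, -51.6, 197.0]
ee_rot: [0.091, 0.996, 0.0, -0.0]
contact_force: [-1.6, -0.1, 5.2]
finger_gap: 22.2
finger_force: 59.5
```

play_rows:
  plan:
    - [[-9.6, 4.2, 0.0], [0, 0, 0], 0]
    - [[-19.6, 7.1, 0.1], [0, 0, 0], 0]
    - [[-30.0, 8.7, 0.1], [0, 0, 0], 0]
    - [[-40.4, 9.0, 0.2], [0, 0, 0], 0]
    - [[-50.8, 7.8, 0.2], [0, 0, 0], 0]

```text
time: 20.65
position: [548.8, -52.9, 196.8]
ee_rot: [0.091, 0.996, 0.0, -0.001]
contact_force: [-1.2, 1.0, 5.5]
finger_gap: 22.2
finger_force: 59.5
```

play_rows:
  plan:
    - [[-10.2, -2.5, 0.0], [0, 0, 0], 0]
    - [[-18.6, -5.7, 0.1], [0, 0, 0], 0]
    - [[-23.7, -8.1, 0.1], [0, 0, 0], 0]
    - [[-28.5, -10.9, 0.1], [0, 0, 0], 0]
    - [[-32.0, -13.3, 0.1], [0, 0, 0], 0]

```text
time: 21.15
position: [578.1, -71.6, 196.6]
ee_rot: [0.091, 0.996, 0.001, -0.0]
contact_force: [-1.8, 2.1, 5.0]
finger_gap: 22.6
finger_force: 59.4
```

```bash
python3 st.py; python3 arc.py "list(range(305,460,3))"
```

```text
phi 304.6 r 82.2 z 196.6 F rad/cw/z [0.3, -2.7, 5.0] vel 0.08 t 21.15
305 -> 320 [[[-3.4, -2.5, 0.0], [0, 0, 0], 0], [[-6.6, -5.2, 0.0], [0, 0, 0], 0], [[-9.7, -8.0, 0.1], [0, 0, 0], 0], [[-12.6, -11.0, 0.1], [0, 0, 0], 0], [[-15.4, -14.1, 0.1], [0, 0, 0], 0]]
320 -> 335 [[[-2.6, -3.3, 0.0], [0, 0, 0], 0], [[-5.0, -6.7, 0.0], [0, 0, 0], 0], [[-7.3, -10.2, 0.1], [0, 0, 0], 0], [[-9.4, -13.9, 0.1], [0, 0, 0], 0], [[-11.2, -17.6, 0.1], [0, 0, 0], 0]]
335 -> 350 [[[-1.7, -3.8, 0.0], [0, 0, 0], 0], [[-3.1, -7.8, 0.0], [0, 0, 0], 0], [[-4.4, -11.8, 0.1], [0, 0, 0], 0], [[-5.4, -15.8, 0.1], [0, 0, 0], 0], [[-6.3, -19.9, 0.1], [0, 0, 0], 0]]
350 -> 365 [[[-0.6, -4.1, 0.0], [0, 0, 0], 0], [[-1.0, -8.3, 0.0], [0, 0, 0], 0], [[-1.2, -12.5, 0.1], [0, 0, 0], 0], [[-1.2, -16.7, 0.1], [0, 0, 0], 0], [[-0.9, -20.9, 0.1], [0, 0, 0], 0]]
365 -> 380 [[[0.5, -4.2, 0.0], [0, 0, 0], 0], [[1.2, -8.3, 0.0], [0, 0, 0], 0], [[2.1, -12.4, 0.1], [0, 0, 0], 0], [[3.2, -16.4, 0.1], [0, 0, 0], 0], [[4.5, -20.4, 0.1], [0, 0, 0], 0]]
380 -> 395 [[[1.5, -3.9, 0.0], [0, 0, 0], 0], [[3.3, -7.7, 0.0], [0, 0, 0], 0], [[5
[... 188 characters left out ...]
 -9.7, 0.0], [0, 0, 0], 0], [[11.0, -12.6, 0.1], [0, 0, 0], 0], [[14.1, -15.4, 0.1], [0, 0, 0], 0]]
410 -> 425 [[[3.3, -2.6, 0.0], [0, 0, 0], 0], [[6.7, -5.0, 0.0], [0, 0, 0], 0], [[10.2, -7.3, 0.1], [0, 0, 0], 0], [[13.9, -9.4, 0.1], [0, 0, 0], 0], [[17.6, -11.2, 0.1], [0, 0, 0], 0]]
425 -> 440 [[[3.8, -1.7, 0.0], [0, 0, 0], 0], [[7.8, -3.1, 0.0], [0, 0, 0], 0], [[11.8, -4.4, 0.1], [0, 0, 0], 0], [[15.8, -5.4, 0.1], [0, 0, 0], 0], [[19.9, -6.3, 0.1], [0, 0, 0], 0]]
440 -> 455 [[[4.1, -0.6, 0.0], [0, 0, 0], 0], [[8.3, -1.0, 0.0], [0, 0, 0], 0], [[12.5, -1.2, 0.0], [0, 0, 0], 0], [[16.7, -1.2, 0.1], [0, 0, 0], 0], [[20.9, -0.9, 0.1], [0, 0, 0], 0]]
455 -> 458 [[[4.2, 0.5, 0.0], [0, 0, 0], 0]]
```

play_rows:
  plan:
    - [[-3.4, -2.5, 0.0], [0, 0, 0], 0]
    - [[-6.6, -5.2, 0.0], [0, 0, 0], 0]
    - [[-9.7, -8.0, 0.1], [0, 0, 0], 0]
    - [[-12.6, -11.0, 0.1], [0, 0, 0], 0]
    - [[-15.4, -14.1, 0.1], [0, 0, 0], 0]

```text
time: 21.65
position: [590.9, -89.7, 197.1]
ee_rot: [0.091, 0.996, 0.0, 0.001]
contact_force: [3.2, 4.2, 4.8]
finger_gap: 22.5
finger_force: 59.4
```

```bash
python3 st.py; sed -i 's/range(0,len(l)-1,5)/range(0,len(l)-1,N)/; s/i:i+6/i:i+N+1/; s/^import.*/&\nN=int(sys.argv[2]) if len(sys.argv)>2 else 5/' arc.py; python3 arc.py "[round(320+2.5*i,1) for i in range(57)]" 4
```

```text
phi 320.2 r 81.4 z 197.1 F rad/cw/z [4.9, -2.1, 4.8] vel 0.07 t 21.65
320.0 -> 330.0 [[[-2.2, -2.7, 0.0], [0, 0, 0], 0], [[-4.2, -5.5, 0.0], [0, 0, 0], 0], [[-6.2, -8.4, 0.0], [0, 0, 0], 0], [[-8.0, -11.4, 0.1], [0, 0, 0], 0]]
330.0 -> 340.0 [[[-1.7, -3.1, 0.0], [0, 0, 0], 0], [[-3.2, -6.2, 0.0], [0, 0, 0], 0], [[-4.6, -9.4, 0.0], [0, 0, 0], 0], [[-5.9, -12.6, 0.1], [0, 0, 0], 0]]
340.0 -> 350.0 [[[-1.1, -3.3, 0.0], [0, 0, 0], 0], [[-2.1, -6.7, 0.0], [0, 0, 0], 0], [[-2.9, -10.0, 0.0], [0, 0, 0], 0], [[-3.6, -13.5, 0.1], [0, 0, 0], 0]]
350.0 -> 360.0 [[[-0.5, -3.4, 0.0], [0, 0, 0], 0], [[-0.9, -6.9, 0.0], [0, 0, 0], 0], [[-1.1, -10.4, 0.0], [0, 0, 0], 0], [[-1.2, -13.9, 0.1], [0, 0, 0], 0]]
360.0 -> 370.0 [[[0.1, -3.5, 0.0], [0, 0, 0], 0], [[0.3, -7.0, 0.0], [0, 0, 0], 0], [[0.7, -10.4, 0.0], [0, 0, 0], 0], [[1.2, -13.9, 0.1], [0, 0, 0], 0]]
370.0 -> 380.0 [[[0.7, -3.4, 0.0], [0, 0, 0], 0], [[1.5, -6.8, 0.0], [0, 0, 0], 0], [[2.5, -10.2, 0.0], [0, 0, 0], 0], [[3.6, -13.5, 0.1], [0, 0, 0], 0]]
380.0 -> 390.0 [[[1.3, -3.3, 0.0], [0, 0, 0], 0], [[2.7, -6.4, 0.0], [0, 0, 0], 0], [[4.2, -
[... 429 characters left out ...]
0.0], [0, 0, 0], 0], [[8.4, -6.2, 0.0], [0, 0, 0], 0], [[11.4, -8.0, 0.1], [0, 0, 0], 0]]
420.0 -> 430.0 [[[3.1, -1.7, 0.0], [0, 0, 0], 0], [[6.2, -3.2, 0.0], [0, 0, 0], 0], [[9.4, -4.6, 0.0], [0, 0, 0], 0], [[12.6, -5.9, 0.1], [0, 0, 0], 0]]
430.0 -> 440.0 [[[3.3, -1.1, 0.0], [0, 0, 0], 0], [[6.7, -2.1, 0.0], [0, 0, 0], 0], [[10.0, -2.9, 0.0], [0, 0, 0], 0], [[13.5, -3.6, 0.1], [0, 0, 0], 0]]
440.0 -> 450.0 [[[3.4, -0.5, 0.0], [0, 0, 0], 0], [[6.9, -0.9, 0.0], [0, 0, 0], 0], [[10.4, -1.1, 0.0], [0, 0, 0], 0], [[13.9, -1.2, 0.1], [0, 0, 0], 0]]
450.0 -> 460.0 [[[3.5, 0.1, 0.0], [0, 0, 0], 0], [[7.0, 0.3, 0.0], [0, 0, 0], 0], [[10.4, 0.7, 0.0], [0, 0, 0], 0], [[13.9, 1.2, 0.1], [0, 0, 0], 0]]
```

play_rows:
  plan:
    - [[-2.2, -2.7, 0.0], [0, 0, 0], 0]
    - [[-4.2, -5.5, 0.0], [0, 0, 0], 0]
    - [[-6.2, -8.4, 0.0], [0, 0, 0], 0]
    - [[-8.0, -11.4, 0.1], [0, 0, 0], 0]
    - [[-8.0, -11.4, 0.1], [0, 0, 0], 0]

```text
time: 22.15
position: [596.9, -103.5, 197.1]
ee_rot: [0.092, 0.996, -0.0, 0.002]
contact_force: [4.7, 3.2, 4.1]
finger_gap: 22.5
finger_force: 59.4
```

```bash
python3 st.py
```

```text
phi 330.8 r 81.2 z 197.1 F rad/cw/z [5.5, -1.6, 4.1] vel 0.01 t 22.15
```

play_rows:
  plan:
    - [[-1.7, -3.1, 0.0], [0, 0, 0], 0]
    - [[-3.2, -6.2, 0.0], [0, 0, 0], 0]
    - [[-4.6, -9.4, 0.0], [0, 0, 0], 0]
    - [[-5.9, -12.6, 0.1], [0, 0, 0], 0]
    - [[-5.9, -12.6, 0.1], [0, 0, 0], 0]

```text
time: 22.65
position: [600.2, -117.1, 197.0]
ee_rot: [0.092, 0.996, -0.0, 0.001]
contact_force: [5.1, 1.4, 4.2]
finger_gap: 22.6
finger_force: 59.4
```

```bash
python3 st.py
```

```text
phi 340.7 r 81.1 z 197.0 F rad/cw/z [5.2, -0.6, 4.2] vel 0.0 t 22.65
```

play_rows:
  plan:
    - [[-1.1, -3.3, 0.0], [0, 0, 0], 0]
    - [[-2.1, -6.7, 0.0], [0, 0, 0], 0]
    - [[-2.9, -10.0, 0.0], [0, 0, 0], 0]
    - [[-3.6, -13.5, 0.1], [0, 0, 0], 0]
    - [[-3.6, -13.5, 0.1], [0, 0, 0], 0]

```text
time: 23.15
position: [601.1, -131.2, 197.0]
ee_rot: [0.092, 0.996, -0.0, 0.001]
contact_force: [5.5, 1.4, 4.0]
finger_gap: 22.6
finger_force: 59.4
```

```bash
python3 st.py
```

```text
phi 350.7 r 81.1 z 197.0 F rad/cw/z [5.5, -1.5, 4.0] vel 0.01 t 23.15
```

play_rows:
  plan:
    - [[-0.5, -3.4, 0.0], [0, 0, 0], 0]
    - [[-0.9, -6.9, 0.0], [0, 0, 0], 0]
    - [[-1.1, -10.4, 0.0], [0, 0, 0], 0]
    - [[-1.2, -13.9, 0.1], [0, 0, 0], 0]
    - [[-1.2, -13.9, 0.1], [0, 0, 0], 0]

```text
time: 23.65
position: [599.5, -145.2, 196.8]
ee_rot: [0.092, 0.996, -0.001, 0.001]
contact_force: [5.3, 0.5, 5.5]
finger_gap: 23.0
finger_force: 59.4
```

```bash
python3 st.py
```

```text
phi 0.7 r 81.0 z 196.8 F rad/cw/z [5.1, -1.5, 5.5] vel 0.01 t 23.65
```

play_rows:
  plan:
    - [[0.1, -3.5, 0.0], [0, 0, 0], 0]
    - [[0.3, -7.0, 0.0], [0, 0, 0], 0]
    - [[0.7, -10.4, 0.0], [0, 0, 0], 0]
    - [[1.2, -13.9, 0.1], [0, 0, 0], 0]
    - [[1.2, -13.9, 0.1], [0, 0, 0], 0]

```text
time: 24.15
position: [595.5, -158.7, 196.7]
ee_rot: [0.092, 0.996, -0.001, 0.001]
contact_force: [4.9, -1.1, 5.1]
finger_gap: 22.9
finger_force: 59.5
```

```bash
python3 st.py
```

```text
phi 10.6 r 80.9 z 196.7 F rad/cw/z [4.9, -0.7, 5.1] vel 0.0 t 24.15
```

play_rows:
  plan:
    - [[0.7, -3.4, 0.0], [0, 0, 0], 0]
    - [[1.5, -6.8, 0.0], [0, 0, 0], 0]
    - [[2.5, -10.2, 0.0], [0, 0, 0], 0]
    - [[3.6, -13.5, 0.1], [0, 0, 0], 0]
    - [[3.6, -13.5, 0.1], [0, 0, 0], 0]

```text
time: 24.65
position: [589.3, -171.4, 196.5]
ee_rot: [0.092, 0.996, -0.001, 0.001]
contact_force: [5.0, -0.8, 5.6]
finger_gap: 22.8
finger_force: 59.5
```

```bash
python3 st.py
```

```text
phi 20.6 r 80.9 z 196.5 F rad/cw/z [4.7, -1.9, 5.6] vel 0.01 t 24.65
```

play_rows:
  plan:
    - [[1.3, -3.3, 0.0], [0, 0, 0], 0]
    - [[2.7, -6.4, 0.0], [0, 0, 0], 0]
    - [[4.2, -9.6, 0.0], [0, 0, 0], 0]
    - [[5.9, -12.6, 0.1], [0, 0, 0], 0]
    - [[5.9, -12.6, 0.1], [0, 0, 0], 0]

```text
time: 25.15
position: [580.8, -182.8, 196.3]
ee_rot: [0.092, 0.996, -0.001, 0.0]
contact_force: [3.6, -1.2, 5.2]
finger_gap: 23.0
finger_force: 59.5
```

```bash
python3 st.py
```

```text
phi 30.7 r 80.7 z 196.3 F rad/cw/z [3.5, -1.4, 5.2] vel 0.0 t 25.15
```

play_rows:
  plan:
    - [[1.8, -3.0, 0.0], [0, 0, 0], 0]
    - [[3.7, -5.9, 0.0], [0, 0, 0], 0]
    - [[5.8, -8.7, 0.0], [0, 0, 0], 0]
    - [[8.0, -11.4, 0.1], [0, 0, 0], 0]
    - [[8.0, -11.4, 0.1], [0, 0, 0], 0]

```text
time: 25.65
position: [570.5, -192.6, 196.2]
ee_rot: [0.092, 0.996, -0.001, -0.0]
contact_force: [2.9, -2.3, 6.5]
finger_gap: 22.6
finger_force: 59.6
```

```bash
python3 st.py
```

```text
phi 40.8 r 80.7 z 196.2 F rad/cw/z [3.6, -0.8, 6.5] vel 0.0 t 25.65
```

play_rows:
  plan:
    - [[2.3, -2.6, 0.0], [0, 0, 0], 0]
    - [[4.7, -5.1, 0.0], [0, 0, 0], 0]
    - [[7.2, -7.6, 0.0], [0, 0, 0], 0]
    - [[9.9, -9.9, 0.1], [0, 0, 0], 0]
    - [[9.9, -9.9, 0.1], [0, 0, 0], 0]

```text
time: 26.15
position: [558.8, -200.4, 196.0]
ee_rot: [0.092, 0.996, -0.001, -0.0]
contact_force: [2.7, -1.5, 5.9]
finger_gap: 22.6
finger_force: 59.6
```

```bash
python3 st.py
```

```text
phi 50.9 r 80.6 z 196.0 F rad/cw/z [2.6, -1.7, 5.9] vel 0.01 t 26.15
```

play_rows:
  plan:
    - [[2.7, -2.2, 0.0], [0, 0, 0], 0]
    - [[5.5, -4.2, 0.0], [0, 0, 0], 0]
    - [[8.4, -6.2, 0.0], [0, 0, 0], 0]
    - [[11.4, -8.0, 0.1], [0, 0, 0], 0]
    - [[11.4, -8.0, 0.1], [0, 0, 0], 0]

```text
time: 26.65
position: [545.9, -205.9, 195.8]
ee_rot: [0.092, 0.996, -0.0, -0.001]
contact_force: [1.4, -0.7, 6.9]
finger_gap: 22.6
finger_force: 59.7
```

```bash
python3 st.py
```

```text
phi 60.8 r 80.5 z 195.8 F rad/cw/z [1.1, -1.1, 6.9] vel 0.01 t 26.65
```

play_rows:
  plan:
    - [[3.1, -1.7, 0.0], [0, 0, 0], 0]
    - [[6.2, -3.2, 0.0], [0, 0, 0], 0]
    - [[9.4, -4.6, 0.0], [0, 0, 0], 0]
    - [[12.6, -5.9, 0.0], [0, 0, 0], 0]
    - [[12.6, -5.9, 0.0], [0, 0, 0], 0]

```text
time: 27.15
position: [532.3, -209.1, 195.8]
ee_rot: [0.092, 0.996, -0.0, -0.001]
contact_force: [1.4, -1.3, 6.3]
finger_gap: 23.0
finger_force: 59.7
```

```bash
python3 st.py
```

```text
phi 70.8 r 80.4 z 195.8 F rad/cw/z [1.5, -1.1, 6.3] vel 0.01 t 27.15
```

play_rows:
  plan:
    - [[3.3, -1.1, 0.0], [0, 0, 0], 0]
    - [[6.7, -2.1, 0.0], [0, 0, 0], 0]
    - [[10.0, -2.9, 0.0], [0, 0, 0], 0]
    - [[13.5, -3.6, 0.0], [0, 0, 0], 0]
    - [[13.5, -3.6, 0.0], [0, 0, 0], 0]

```text
time: 27.65
position: [519.6, -209.7, 196.0]
ee_rot: [0.092, 0.996, -0.0, 0.001]
contact_force: [4.8, -0.8, 4.4]
finger_gap: 22.6
finger_force: 59.6
```

```bash
python3 st.py
```

```text
phi 79.9 r 80.0 z 196.0 F rad/cw/z [0.8, -4.8, 4.4] vel 0.01 t 27.65
```

play_rows:
  plan:
    - [[1.4, -0.2, 0.0], [0, 0, 0], 0]
    - [[2.8, -0.4, 0.0], [0, 0, 0], 0]
    - [[4.1, -0.5, 0.0], [0, 0, 0], 0]
    - [[5.5, -0.6, 0.0], [0, 0, 0], 0]
    - [[5.5, -0.6, 0.0], [0, 0, 0], 0]

```text
time: 28.15
position: [515.5, -209.3, 196.2]
ee_rot: [0.091, 0.996, -0.0, 0.002]
contact_force: [8.1, -0.9, 2.5]
finger_gap: 22.8
finger_force: 59.5
```

```bash
python3 st.py
```

```text
phi 82.8 r 79.8 z 196.2 F rad/cw/z [0.5, -8.1, 2.5] vel 0.01 t 28.15
```

The force climbs steeply (about 1 N per degree), so the tap is at the bottom. I'll unload the spring within the slot's play, then let go.

play_rows:
  plan:
    - [[-3, 0.3, 0.0], [0, 0, 0], 0]
    - [[-6, 0.8, 0.0], [0, 0, 0], 0]
    - [[-9, 1.5, 0.0], [0, 0, 0], 0]
    - [[-12.3, 2.3, 0.0], [0, 0, 0], 0]
    - [[-12.3, 2.3, 0.0], [0, 0, 0], 0]

```text
time: 28.65
position: [525.9, -209.7, 195.7]
ee_rot: [0.092, 0.996, -0.0, -0.001]
contact_force: [0.5, -1.0, 7.5]
finger_gap: 22.9
finger_force: 59.8
```

```bash
python3 st.py
```

```text
phi 75.4 r 80.2 z 195.7 F rad/cw/z [1.0, -0.4, 7.5] vel 0.01 t 28.65
```

Force is gone. I'll ease off the downward push, open the gripper and rise.

play_rows:
  plan:
    - [[0, 0, -1], [0, 0, 0], 0]
    - [[0, 0, -1], [0, 0, 0], 0.35]
    - [[0, 0, -1], [0, 0, 0], 0.7]
    - [[0, 0, -1], [0, 0, 0], 1]
    - [[0, 0, -1], [0, 0, 0], 1]

```text
time: 29.15
position: [525.9, -208.8, 196.1]
ee_rot: [0.091, 0.996, 0.0, -0.001]
contact_force: [0.4, -0.2, -0.8]
finger_gap: 72.2
finger_force: 0.0
```

play_rows:
  plan:
    - [[0, 0, -15], [0, 0, 0], 1]
    - [[0, 0, -50], [0, 0, 0], 1]
    - [[0, 0, -85], [0, 0, 0], 1]
    - [[0, 0, -100], [0, 0, 0], 1]
    - [[0, 0, -100], [0, 0, 0], 1]

```text
time: 29.65
position: [527.7, -209.6, 300.5]
ee_rot: [0.092, 0.996, -0.001, 0.003]
contact_force: [0.2, -1.1, 0.1]
finger_gap: 85.3
finger_force: 0.0
```

play_rows:
  plan:
    - [[0, 0, 0], [0, 0, 0], 1]
    - [[0, 0, 0], [0, 0, 0], 1]
    - [[0, 0, 0], [0, 0, 0], 1]

```text
time: 29.95
position: [526.0, -208.8, 295.5]
ee_rot: [0.091, 0.996, 0.0, -0.001]
contact_force: [0.5, -0.2, -0.0]
finger_gap: 85.0
finger_force: 0.0
```

```bash
python3 - <<'E'
from h import *
o=get_obs();im=camera("wrist")[:,:,::-1].copy();cm=cam("wrist",o);print(o["position"],o["contact_force"],o["finger_gap"])
a=np.linspace(0,6.28,24)
CR=[box(-36,36,-18,18,0,30),box(36,88,-7,7,18,30),np.array([[80+12*np.cos(t),12*np.sin(t),z] for t in a for z in(32,80)])]
x=[520,-129.7,-86]
d=masks_of("wrist","crank")
if d:
    r=fit(cm,CR,d[0]["pixels"].astype(float),x,85);print(d[0]["score"],r.x,r.fun,d[0]["pixels"].sum());x=r.x
e=cv2.Canny((sil(cm,CR,x,85)*255).astype(np.uint8),50,150);im[e>0]=(0,0,255);cv2.imwrite("pics/w5.png",im)
E
```

```text
[ 525.95676589 -208.80823927  295.5287187 ] [ 0.4549313 -0.2362621 -0.0460673] 85.03058270731702
0.88 [ 520.9422476  -129.35059806  -86.93991558] 349.2156862745098 6048
```

View pics/w5.png

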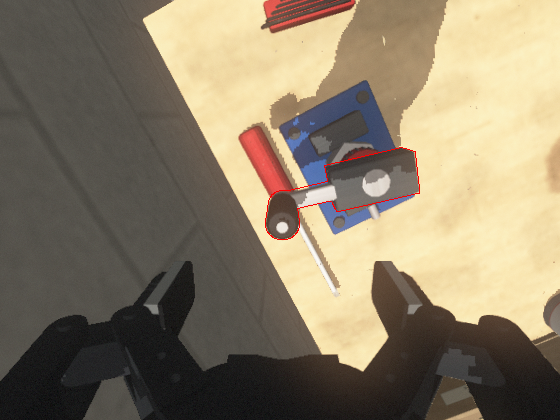

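The crank sits on the tang, centred and level (hub at about (375,180), red outline matches), and the gripper is clear of it.

```bash
python3 -c "
from rig import job_done
print(job_done())"
```

```text
the job is handed in; nothing more can be done
None
```

The crank is seated on the tap and the tap is run down to its stop with both quarter-turn backs made, about 1.2 turns in. I unloaded the spring and let go before handing in at about 30 s; the hand-in returned no verdict, so I don't know how it was judged.

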